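# Click the shelf divider into its stop clip

## Task

Push the upright shelf divider along its rail with the fingers until its sprung pin rides over the first hump of the two-humped clip and clicks into the notch between the humps, then move the hand clear. Only push the divider: do not grip its panel or pull up the pin, and leave the tins, the tape roll and the brush alone.

Things in the scene. Friction and masses are not known exactly. Their poses are not given: they have to be found in the camera images.
- rail: Straight aluminium rail fixed to the shelf, 420 mm long (its y), 50 mm wide (its x), a 26 mm high black cap at each end. Origin: centre of its underside, at shelf height. Rear part (-x, towards the robot) is a guide 24 mm high; the front (+x) is an open ledge 12 mm high that carries clip and stop. Its yaw varies by up to 0.25 rad.
- divider: Shelf divider sliding along the rail (axes as the rail's). Origin: its middle, on the rail's centre line at shelf height. Upright steel panel: x -136 to -34 mm (towards the robot), y -4 to 4, z 8 to 74. Grey carriage: x -28 to 0, y -30 to 30, z 26 to 50, with a pin bracket in front to x 25. Starts near mid-rail, travels 165 mm either way from it, stays where left; slides at about 1.2 N.
- pin (a joint): Height (m) of the divider's sprung index pin: 0 = down (on the plain rail, and within 0.0005 in the notch), about 0.0055 on top of a hump, at most 0.016 if pulled up. Black knob 22 mm wide on top, 59 to 73 mm above the shelf; 14 mm brass ball at the foot. Its spring presses it down with 4 to 7 N.
- pin_tip (a point): Centre of the brass ball at the foot of the index pin, 12 mm in front (+x) of the divider's origin and at the same y; 23 mm above the shelf when down.
- clip: Detent clip fixed on the ledge, 70 to 135 mm left or right of mid-rail: dark steel, 56 mm along the rail, two round humps 10 mm high, 23 mm apart, the notch between. Origin: centre of underside, 12 mm above the shelf; axes as the rail's. To climb a hump takes about 7 N; past its top, 11.5 mm before the notch, the push drops and the divider springs into the notch by itself.
- notch (a point): Middle of the notch of the clip, at the level where the ball of the pin rests (23 mm above the shelf); same axes as the rail. The divider is home when pin_tip is here.
- stop: Plain dark steel stop block (22 x 20 x 20 mm) on the ledge on the other side of the divider from the clip; it has no notch, and the pin cannot pass it. Origin: centre of its underside.
- tin_a: Paint tin with green label, 72 mm across, 95 mm high, loose, standing beyond an end of the rail. Origin: centre of its underside.
- tin_b: Paint tin with red label, 72 mm across, 95 mm high, loose, standing beyond an end of the rail. Origin: centre of its underside.
- tape: Roll of cream masking tape lying flat, 100 mm across, hole 76 mm, 48 mm high, loose, on the robot's side of a rail end. Origin: centre of its underside.
- brush: Paint brush lying on the shelf between the robot and the rail, loose. Origin: its middle, at the underside; handle to its -x.

How it is judged:
On the way:
1. the fingers push the divider (contact force between the fingers and divider above 0.5 N), for 0.04 s.
At the end, for the whole second after the job is handed in: the pin's ball is within 3 mm of the middle of the notch along the rail, the pin is down (below 2 mm) and the divider is at rest (y of pin_tip in the frame of notch between -0.003 and 0.003 m and value of joint pin below 0.002 m and linear speed of divider below 0.01 m/s); the robot touches nothing.
It fails at once if a tin, the tape roll or the brush is moved more than 15 mm or lifted (distance of any of tin_a, tin_b, tape, brush from where it was at the start of the episode above 0.015 m).
It fails at once if the index pin is pulled up by hand (above 11 mm; the humps lift it only 6 mm) (value of joint pin above 0.011 m).
It fails at once if the divider's panel is gripped: fingers press on both of its faces at once (contact force between the fingers and divider_c4 above 1 N and contact force between the fingers and divider_c5 above 1 N).
It also fails if it takes over 40 s, if anything falls off the work surface, if the arm or the gripper's body presses on something with over 40 N, if the wrist force passes 120 N, or if a joint passes its speed limit or range.

## Robot

A 6-joint arm with a two-finger parallel gripper is mounted at the origin on the work surface. World frame = base frame: x ahead of the robot, y to its left, z up, the work surface at z = 0. Lengths are in m, angles in rad, forces in N, time in s.
With the tool pointing down it reaches from about 0.25 to 0.775 m from the base axis. Payload 4 kg.
Tool frame: the origin (TCP) lies at the centre of the arm's flange, where the gripper is bolted on; the fingertips stand 199 mm ahead of it and the grasp point (between the pads) lies 180 mm ahead of it (robot.tcp_to_tips is the distance from the TCP to the fingertips, in m); z points along the fingers, y is the line along which they close (so a half turn about z gives the same grasp; the last joint's range is limited). The gripper opens to 94 mm and grips with 3 to 60 N. Pads are 16 mm wide; open, the fingers measure 119 mm over their backs; the gripper's body (75 mm by 177 mm) begins 78 mm behind the grasp point.
Start: joints at [1.185, 0.087, 1.371, -0, 1.684, -0.103], TCP at [0.153, 0.528, 0.405] pointing down, gripper open.
Joint ranges: [-3.1, 3.1], [-0.76, 2.03], [0.27, 2.55], [-1.08, 4.22], [0.17, 2.65], [-2.57, 2.57]. Speed limits (rad/s): [2.79, 2.79, 3.14, 3.14, 3.14, 3.14].

## Interface

Orientations are given as [roll, pitch, yaw] about the fixed x, y, z axes, in that order (R = Rz(yaw) Ry(pitch) Rx(roll)).
In Python, from bench import telemetry, snapshot, ticket, robot gives the robot as it stands.
- The arm moves only by the tool apply_moves, never from a script. Its argument "moves" is a list that holds one entry, the list of rows, each a list of 5 numbers: the shift along the tool's x, y, z in units of 50 mm (1.0 is 50 mm), then the turn about the tool's z in units of 10 degrees (1.0 is 10 degrees), then the closure, from 0 (fully open) to 1 (shut). A call has 1 to 10 rows; each row is the pose to reach, as a shift and turn from the pose commanded when the call began, along the tool's axes at that moment; what a row does not reach only later rows make up. A row lasts 1/8 s, in which the tool goes at most 62.5 mm and 10.7 degrees, less where a joint would pass 70% of its speed; a pose out of reach is approached as far as the arm can. A call with a gripper value outside its range is refused whole. The fingers move at their own pace and stop on an object; the grip force is fixed at half the most. Time passes only in rows, so rows that repeat a pose let the fingers close. It gives the time, the measured TCP pose, the force, the opening and the grip force at its end, in the units of the state.
- telemetry.get_obs(): the state, without advancing time (a new reading comes with each control period).
- snapshot(name): name is "side" or "top"; returns a dict with "image" (384x512x3 uint8, red, green, blue), "fovy" (degrees; the focal length in pixels is half the picture's height over the tangent of half this angle, whatever the lens; pixels are square), "cx", "cy" (the principal point, pixels), "D" ([k1, k2, p1, p2, k3] as OpenCV has them; the pictures are not rectified), "R" (3x3) and "t" (3): a world point X has camera coordinates R X + t. Camera axes: x right, y down, z forward; pixel columns grow to the right and rows downward; lengths in m; the calibration is good to about 2 mm. A picture is of the moment at which its call begins. There is no depth.
- ticket.close_job(): hands the job in; it is judged then, once.
The state is a dict: "time": time; "joint_positions": joint angles; "qvel": joint speeds; "joint_torque": joint torques, N m; "tool_pos": TCP position; "ee_rot": TCP orientation; "wrist_force": force on the tool from outside, world axes, zero at the start; "wrist_torque": the same for the moment, N m; "width": finger opening in m; "finger_force": force on a finger pad.
Only numpy, scipy, OpenCV 4.12 (cv2) and the standard library are available. Lean on these libraries where they do the work, as an engineer would, in place of code of your own. Each camera call takes 0.05 s, during which the arm holds its last target. There are 200 camera calls.

## Working session

There is one attempt and no reset: what is moved stays moved. The work goes in short steps, Python scripts to look and compute and a tool call to move; the robot and the scene stay as the last step left them, time stands still between calls to the robot, and variables do not carry over. Pictures are saved under pics/ and viewed, at most 10 in all, crops included, and the job is handed in when it is done.

Besides the shell and the picture viewer there is one more tool, called after "Emit:" in YAML: its name, and indented under it one key for each argument. apply_moves: Moves the arm, as the interface text tells. Its arguments: {"type":"object","properties":{"moves":{"type":"array","items":{"type":"array","items":{"type":"array","items":{"type":"number"}}}}},"required":["moves"]}

```bash
mkdir -p pics; python3 - <<'E'
from bench import telemetry, snapshot
import cv2,numpy as np
o=telemetry.get_obs();print({k:np.round(v,3) for k,v in o.items()})
for n in("top","side"):
    s=snapshot(n);cv2.imwrite(f"pics/{n}0.png",s["image"][:,:,::-1]);print(n,s["fovy"],s["cx"],s["cy"],s["D"],(-s["R"].T@s["t"]).round(3))
E
```

```text
{'time': np.float64(0.0), 'joint_positions': array([ 1.185,  0.088,  1.372, -0.   ,  1.684, -0.103]), 'qvel': array([-0.   ,  0.001, -0.   , -0.001, -0.   , -0.001]), 'joint_torque': array([-1.0000e-03, -3.4017e+01, -3.0243e+01,  7.2000e-02,  3.3000e-02,
       -0.0000e+00]), 'tool_pos': array([0.153, 0.528, 0.404]), 'ee_rot': array([-3.139, -0.   ,  2.859]), 'wrist_force': array([-0.548,  0.406,  0.083]), 'wrist_torque': array([-0.043, -0.006,  0.046]), 'finger_force': np.float64(0.0), 'width': np.float64(0.094)}
top 44.84775876450787 258.38157607198053 182.43490744989964 [0.02155124 0.         0.         0.         0.        ] [ 0.409 -0.016  1.068]
side 51.210438328760745 255.7187993642113 193.51493556850778 [-0.05122053  0.          0.          0.          0.        ] [0.417 0.779 0.553]
```

View pics/top0.png

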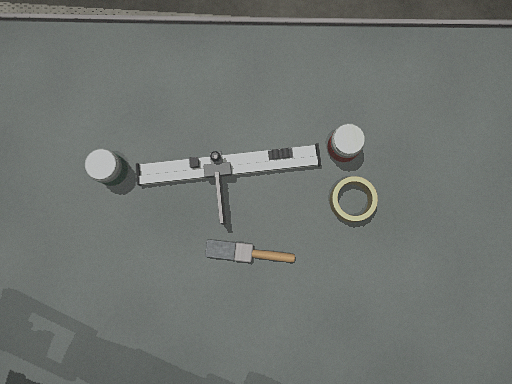

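View pics/side0.png

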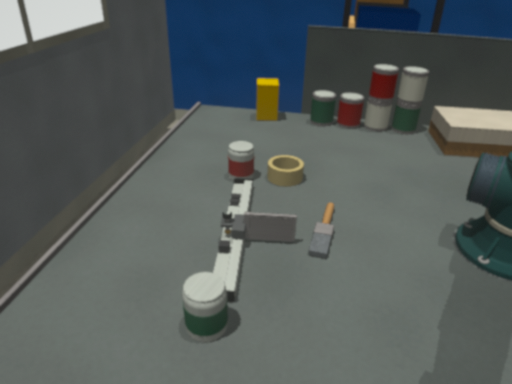

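The top view shows the knob at (215,156), carriage (217,170) and panel running down to (222,222). The stop is at (194,162), the clip at (280,154), and the rail caps at (140,174) and (317,155). The side view agrees: the clip is on the far (-y) side, by the red tin. I'll crop in closer before measuring.

```bash
cat > h.py <<'E'
import numpy as np,cv2
def K(s):
    f=s["image"].shape[0]/2/np.tan(np.radians(s["fovy"])/2)
    return np.array([[f,0,s["cx"]],[0,f,s["cy"]],[0,0,1]])
def ray(s,p,z):
    u=cv2.undistortPoints(np.array([[p]],float),K(s),np.array(s["D"],float))[0,0]
    R=np.array(s["R"]);c=-R.T@s["t"];d=R.T@np.r_[u,1]
    return c+d*(z-c[2])/d[2]
E
python3 - <<'E'
import cv2
im=cv2.imread("pics/top0.png")[140:230,130:330]
cv2.imwrite("pics/crop.png",cv2.resize(im,None,fx=4,fy=4,interpolation=cv2.INTER_CUBIC))
E
```

```text
(no output)
```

View pics/crop.png

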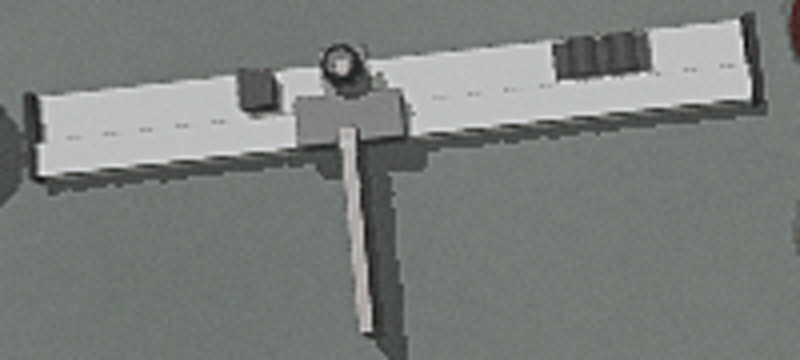

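The crop shows the carriage top with corners about (297,98), (403,90), (407,136) and (298,145) in crop pixels. The knob is at (343,63), the stop at (258,90), and the dark clip spans x 555–650 around (603,54).

```bash
python3 - <<'E'
from bench import snapshot
from h import *
s=snapshot("top");g=cv2.cvtColor(s["image"],cv2.COLOR_RGB2GRAY)
P=lambda x,y,z:ray(s,(130+(x+.5)/4-.5,140+(y+.5)/4-.5),z)
# rail direction: caps' outer front/rear corners at z=.026
L=[P(24,95,.026),P(35,180,.026)];Rr=[P(753,15,.026),P(762,105,.026)]
a=(L[0]+L[1])/2;b=(Rr[0]+Rr[1])/2
print("rail len",np.linalg.norm(a-b),"width",np.linalg.norm(L[0]-L[1]),"mid",((a+b)/2).round(4))
d=a-b;yaw=np.arctan2(-d[0],d[1]);print("yaw",yaw)
ex=np.array([np.cos(yaw),np.sin(yaw)]);ey=np.array([-ex[1],ex[0]]);m=((a+b)/2)[:2]
loc=lambda q:np.round([(q[:2]-m)@ex*1e3,(q[:2]-m)@ey*1e3],1)
roi=np.zeros_like(g);roi[147:161,266:296]=255
mk=((g<110)&(roi>0)).astype(np.uint8)
n,_,st,ce=cv2.connectedComponentsWithStats(mk);i=1+st[1:,4].argmax();c=cv2.findContours((_==i).astype(np.uint8),0,2)[0][0]
r=cv2.minAreaRect(c);print("clip",st[i],ce[i],r)
for z in(.012,.022):print("clip",z,loc(ray(s,ce[i],z)),loc(ray(s,r[0],z)))
print("clip click",loc(P(603,54,.020)), "ends",loc(P(556,60,.016)),loc(P(649,52,.016)))
print("knob",loc(P(343,63,.073)))
for q in((297,98),(403,90),(407,136),(298,145)):print("car",loc(P(*q,.05)),P(*q,.05).round(4))
print("panel",loc(P(347,128,.074)),loc(P(366,333,.074)))
print("stop",loc(P(258,88,.03)))
E
```

```text
rail len 0.4163663385353279 width 0.04962052884547375 mid [0.598  0.0731 0.026 ]
yaw 0.12728678356207873
clip [268 147  25  13 249] [280.16465863 153.36144578] ((280.07928466796875, 153.21340942382812), (10.601428031921387, 23.96364402770996), 83.6598129272461)
clip 0.012 [  15.2 -121.5] [  15.6 -121.3]
clip 0.022 [  13.2 -120.9] [  13.6 -120.8]
clip click [  14.1 -121.6] ends [ 14.3 -94.5] [  13.2 -148.2]
knob [13.7 22.8]
car [ 1.6 52.1] [0.593  0.1249 0.05  ]
car [-0.3 -7.1] [0.5986 0.0661 0.05  ]
car [-26.3  -6.8] [0.5728 0.063  0.05  ]
car [-24.9  53.9] [0.5665 0.1234 0.05  ]
panel [-22.5  23.8] [-134.    23.9]
stop [13.6 75.9]
```

Here is what I measured, all consistent with the given sizes:

| Item | Value |
|---|---|
| Rail yaw | 0.127 rad |
| Divider along the rail | +22.9 mm |
| Notch along the rail | about -121.3 mm |

The push is therefore about 144 mm in rail -y, on the carriage's +y end. I'll move above the pre-push point with the fingers closed and tool x along the rail.

Emit:
apply_moves:
  moves:
    - [[-10.1,-4.92,0,6.65,1],[-10.1,-4.92,0,6.65,1],[-10.1,-4.92,0,6.65,1],[-10.1,-4.92,0,6.65,1],[-10.1,-4.92,0,6.65,1],[-10.1,-4.92,0,6.65,1],[-10.1,-4.92,0,6.65,1],[-10.1,-4.92,0,6.65,1],[-10.1,-4.92,0,6.65,1],[-10.1,-4.92,0,6.65,1]]

```text
time: 1.4
tool_pos: [0.5722, 0.1477, 0.4028]
ee_rot: [-3.139, 0.001, 1.692]
wrist_force: [-0.5, 1.5, 0.4]
width: 0.001
finger_force: 0.0
```

Emit:
apply_moves:
  moves:
    - [[0,0,0,0,1],[0,0,0,0,1],[0,0,0,0,1]]

```text
time: 1.78
tool_pos: [0.5689, 0.1522, 0.4052]
ee_rot: [3.141, -0.0, 1.7]
wrist_force: [1.0, 0.7, -0.1]
width: 0.0005
finger_force: 0.0
```

Emit:
apply_moves:
  moves:
    - [[0,0,1,0,1],[0,0,2,0,1],[0,0,2.8,0,1],[0,0,3.2,0,1],[0,0,3.4,0,1],[0,0,3.4,0,1],[0,0,3.4,0,1]]

```text
time: 2.65
tool_pos: [0.5702, 0.1513, 0.2363]
ee_rot: [3.139, -0.0, 1.699]
wrist_force: [-0.1, -0.3, 0.2]
width: 0.0002
finger_force: 0.0
```

```bash
python3 - <<'E'
from bench import snapshot,telemetry
import cv2,numpy as np
t=snapshot("top")["image"][130:230,130:330,::-1];s=snapshot("side")["image"][170:310,160:340,::-1]
a=cv2.resize(t,(800,400))[:, :];b=cv2.resize(s,(515,400))
cv2.imwrite("pics/p1.png",np.hstack([cv2.resize(a,(480,240)),cv2.resize(b,(309,240))]))
o=telemetry.get_obs();print(o["tool_pos"],o["wrist_force"])
E
```

```text
[0.5702102  0.15116207 0.23626256] [ 0.27157276  0.6094565  -0.12742827]
```

View pics/p1.png

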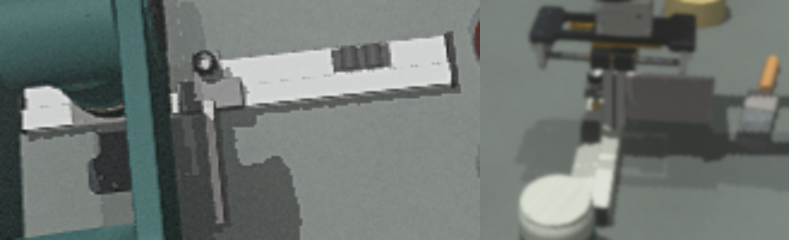

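The crop shows the fingers behind the carriage's +y end and clear of the stop and knob. I'll push along tool -x.

Emit:
apply_moves:
  moves:
    - [[-0.2,0,0,0,1],[-0.4,0,0,0,1],[-0.6,0,0,0,1],[-0.9,0,0,0,1],[-1.2,0,0,0,1],[-1.5,0,0,0,1],[-1.8,0,0,0,1],[-2.0,0,0,0,1],[-2.2,0,0,0,1],[-2.2,0,0,0,1]]

```text
time: 4.0
tool_pos: [0.5837, 0.041, 0.2344]
ee_rot: [-3.141, 0.001, 1.697]
wrist_force: [0.1, 0.1, 0.3]
width: 0.0004
finger_force: 0.0
```

```bash
python3 - <<'E'
from bench import snapshot,telemetry
import cv2,numpy as np
s=snapshot("top");np.save("pics/s1.npy",s,allow_pickle=True)
cv2.imwrite("pics/p2.png",cv2.resize(s["image"][130:230,200:330,::-1],(780,600),interpolation=cv2.INTER_CUBIC))
o=telemetry.get_obs();print(o["tool_pos"],o["wrist_force"])
E
```

```text
[0.58357264 0.04139469 0.23433337] [-0.41730865 -0.17693742 -0.08655964]
```

View pics/p2.png

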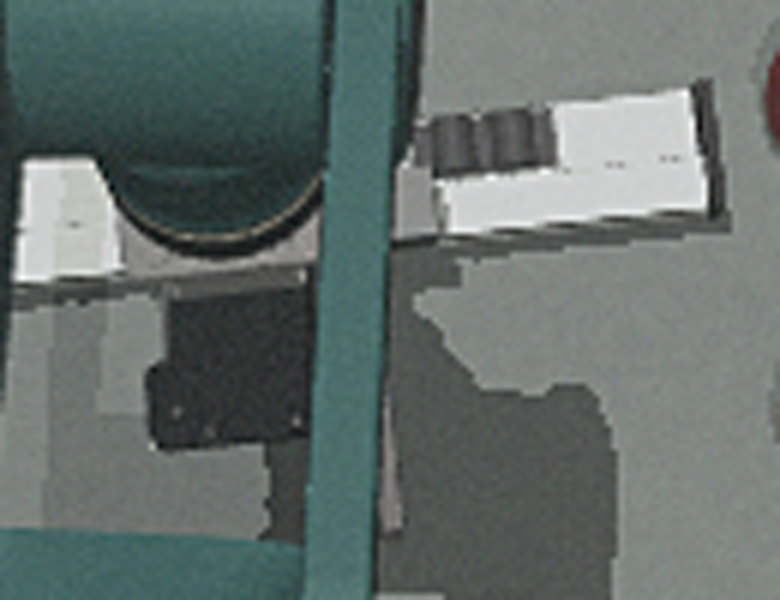

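The carriage's leading rear corner is at about (438,236) in this crop, just short of the clip. The notch line between the humps is near (483,142).

```bash
python3 - <<'E'
from h import *
from bench import telemetry
s=np.load("pics/s1.npy",allow_pickle=True).item()
yaw=.1273;ex=np.array([np.cos(yaw),np.sin(yaw)]);ey=np.array([-ex[1],ex[0]]);m=np.array([.598,.0731])
loc=lambda q:np.round([(q[:2]-m)@ex*1e3,(q[:2]-m)@ey*1e3],1)
P=lambda x,y,z:ray(s,(200+(x+.5)/6-.5,130+(y+.5)/6-.5),z)
print("car corner",loc(P(438,236,.05)),"notch",loc(P(483,142,.016)),"clip right",loc(P(554,138,.016)))
print("tcp",loc(telemetry.get_obs()["tool_pos"]))
E
```

```text
car corner [-25.6 -98.8] notch [  14.7 -121.1] clip right [  13.3 -148.3]
tcp [-18.3 -29.6]
```

Emit:
apply_moves:
  moves:
    - [[-0.2,0,0,0,1],[-0.4,0,0,0,1],[-0.52,0,0,0,1],[-0.6,0,0,0,1],[-0.66,0,0,0,1],[-0.7,0,0,0,1],[-0.7,0,0,0,1]]

```text
time: 4.92
tool_pos: [0.5879, 0.0083, 0.2345]
ee_rot: [-3.141, -0.004, 1.699]
wrist_force: [-0.9, 4.9, -0.3]
width: 0.0004
finger_force: 2.6
```

Emit:
apply_moves:
  moves:
    - [[-0.04,0,0,0,1],[-0.08,0,0,0,1],[-0.08,0,0,0,1]]

```text
time: 5.3
tool_pos: [0.5886, 0.0035, 0.2344]
ee_rot: [-3.141, -0.001, 1.698]
wrist_force: [-2.0, 3.6, -0.6]
width: 0.0007
finger_force: 1.6
```

Emit:
apply_moves:
  moves:
    - [[-0.03,0,0,0,1],[-0.06,0,0,0,1],[-0.06,0,0,0,1]]

```text
time: 5.68
tool_pos: [0.5894, -0.0004, 0.235]
ee_rot: [3.141, 0.002, 1.698]
wrist_force: [-0.2, 1.0, -0.2]
width: 0.0005
finger_force: 0.2
```

The force has fallen from 4.9 N to about 1 N. I'll nudge slightly further and check.

Emit:
apply_moves:
  moves:
    - [[-0.03,0,0,0,1],[-0.05,0,0,0,1],[-0.05,0,0,0,1]]

```text
time: 6.05
tool_pos: [0.5896, -0.0026, 0.235]
ee_rot: [3.141, 0.001, 1.698]
wrist_force: [-0.1, 0.4, -0.5]
width: 0.0001
finger_force: 0.0
```

```bash
python3 - <<'E'
from bench import snapshot,telemetry
from h import *
s=snapshot("top");np.save("pics/s2.npy",s,allow_pickle=True)
cv2.imwrite("pics/p3.png",cv2.resize(s["image"][130:230,200:330,::-1],(780,600),interpolation=cv2.INTER_CUBIC))
yaw=.1273;ey=np.array([-np.sin(yaw),np.cos(yaw)]);m=np.array([.598,.0731])
o=telemetry.get_obs();print((o["tool_pos"][:2]-m)@ey*1e3,o["wrist_force"],o["finger_force"])
E
```

```text
-73.911222165561 [ 0.19141187  0.04202109 -0.64713672] 0.0
```

View pics/p3.png

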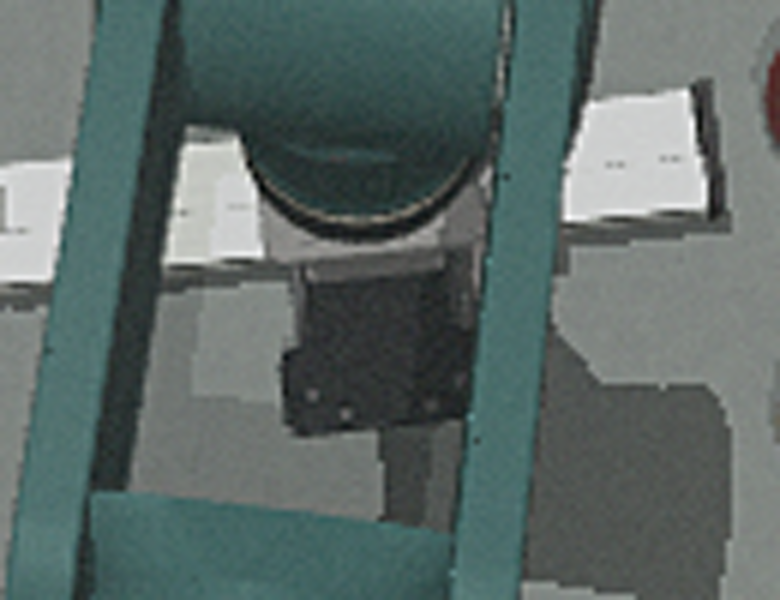

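The view is blocked by the arm, but contact force is zero 3 mm past the hump top, which fits the divider having sprung ahead. I'll back off, lift, move aside and look.

Emit:
apply_moves:
  moves:
    - [[0.4,0,0,0,1],[0.8,0,0,0,1],[0.8,0,-0.6,0,1],[0.8,0,-1.6,0,1],[0.8,0,-2.6,0,1],[1.8,-1,-3,0,1],[3,-2,-3,0,1],[4.2,-3,-3,0,1],[5.4,-4,-3,0,1],[6,-4,-3,0,1]]

```text
time: 7.35
tool_pos: [0.3613, 0.2548, 0.385]
ee_rot: [3.14, -0.001, 1.699]
wrist_force: [0.3, 0.5, 0.6]
width: 0.0007
finger_force: 0.0
```

```bash
python3 - <<'E'
from bench import snapshot,telemetry
from h import *
s=snapshot("top");np.save("pics/s3.npy",s,allow_pickle=True)
a=cv2.resize(s["image"][130:230,200:330,::-1],(520,400),interpolation=cv2.INTER_CUBIC)
b=cv2.resize(snapshot("side")["image"][160:260,205:275,::-1],(280,400),interpolation=cv2.INTER_CUBIC)
cv2.imwrite("pics/p4.png",np.hstack([a,b]))
E
```

```text
(no output)
```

View pics/p4.png

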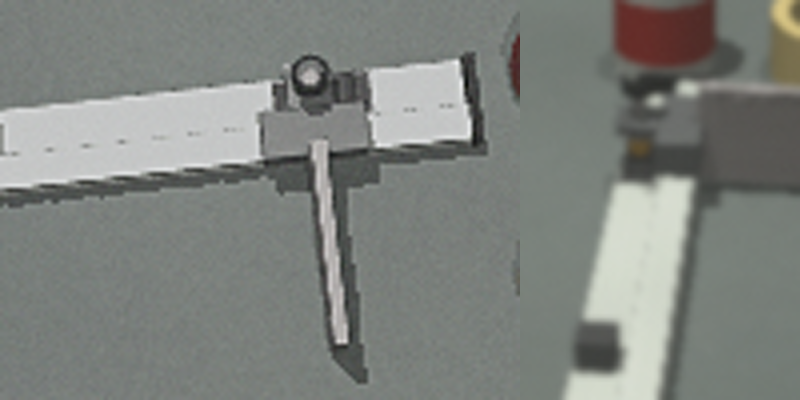

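The knob is at (310,75), centred over the clip, and the carriage spans x 262–370. I'll check the numbers.

```bash
python3 - <<'E'
from h import *
s=np.load("pics/s3.npy",allow_pickle=True).item()
yaw=.1273;ex=np.array([np.cos(yaw),np.sin(yaw)]);ey=np.array([-ex[1],ex[0]]);m=np.array([.598,.0731])
loc=lambda q:np.round([(q[:2]-m)@ex*1e3,(q[:2]-m)@ey*1e3],1)
P=lambda x,y,z:ray(s,(200+(x+.5)/4-.5,130+(y+.5)/4-.5),z)
print("knob",loc(P(310,75,.073)),"car",loc(P(261,136,.05)),loc(P(370,128,.05)),"panel",loc(P(341,345,.074)))
E
```

```text
knob [  14.6 -112.8] car [-11.9 -83. ] [ -14.  -143.7] panel [-133.6 -112.9]
```

The divider is at about -113 mm, some 8 mm short of the notch and just past the hump top, so it hasn't dropped in yet. I'll go back and push about 4 mm further.

Emit:
apply_moves:
  moves:
    - [[-1.2,0.8,0,0,1],[-2.4,1.6,0,0,1],[-3.6,2.8,0,0,1],[-4.8,4,0,0,1],[-5.2,4,0.6,0,1],[-5.2,4,1.6,0,1],[-5.2,4,2.6,0,1],[-5.2,4,3,0,1],[-5.2,4,3,0,1],[-5.2,4,3,0,1]]

```text
time: 8.7
tool_pos: [0.596, 0.0209, 0.2361]
ee_rot: [3.139, 0.0, 1.699]
wrist_force: [0.3, -0.0, 0.7]
width: 0.0003
finger_force: 0.0
```

Emit:
apply_moves:
  moves:
    - [[-0.3,0,0,0,1],[-0.6,0,0,0,1],[-0.74,0,0,0,1],[-0.8,0,0,0,1],[-0.82,0,0,0,1],[-0.84,0,0,0,1]]

```text
time: 9.45
tool_pos: [0.6008, -0.021, 0.2345]
ee_rot: [-3.142, 0.0, 1.698]
wrist_force: [0.4, 1.9, 1.5]
width: 0.0005
finger_force: 0.9
```

Emit:
apply_moves:
  moves:
    - [[-0.02,0,0,0,1],[-0.04,0,0,0,1],[-0.04,0,0,0,1]]

```text
time: 9.82
tool_pos: [0.601, -0.0233, 0.2343]
ee_rot: [-3.141, 0.001, 1.698]
wrist_force: [-0.2, 0.0, 0.7]
width: 0.001
finger_force: 0.0
```

The previous retreat had stopped short of its commanded pose, so my return shift was wrong. The TCP is now near local y -96 mm, and the divider has probably gone past the notch. I'll back off, look and correct.

Emit:
apply_moves:
  moves:
    - [[0.4,-0.1,0,0,1],[0.8,-0.2,0,0,1],[0.8,-0.2,-0.6,0,1],[0.8,-0.2,-1.6,0,1],[0.8,-0.2,-2.6,0,1],[1.6,-0.2,-3,0,1],[2.6,-0.2,-3,0,1],[3.6,-0.2,-3,0,1],[3.6,-0.2,-3,0,1],[3.6,-0.2,-3,0,1]]

```text
time: 11.08
tool_pos: [0.5677, 0.155, 0.3845]
ee_rot: [-3.141, 0.001, 1.7]
wrist_force: [-0.7, -0.6, 0.0]
width: 0.0007
finger_force: 0.0
```

```bash
python3 - <<'E'
from bench import snapshot,telemetry
from h import *
s=snapshot("top");np.save("pics/s4.npy",s,allow_pickle=True)
a=cv2.resize(s["image"][130:230,200:330,::-1],(520,400),interpolation=cv2.INTER_CUBIC)
b=cv2.resize(snapshot("side")["image"][160:260,205:275,::-1],(280,400),interpolation=cv2.INTER_CUBIC)
cv2.imwrite("pics/p5.png",np.hstack([a,b]));print(telemetry.get_obs()["tool_pos"])
E
```

```text
[0.56819316 0.15372441 0.38452799]
```

View pics/p5.png

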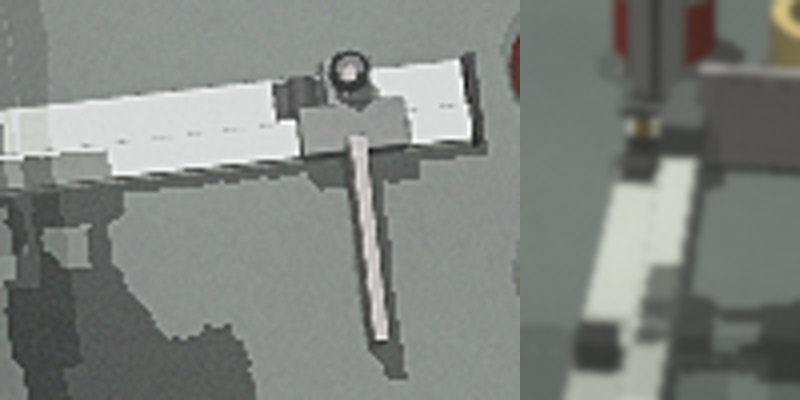

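The knob is at (348,70), about 21 mm further on and on top of or just past the second hump. I'll go over to the -y side and nudge it back, checking the measured pose before each step.

Emit:
apply_moves:
  moves:
    - [[-1,0,0,0,1],[-2,0,0,0,1],[-3,0,0,0,1],[-4,0,0,0,1],[-4.8,0,0,0,1],[-5.4,0,0,0,1],[-5.5,0,0,0,1],[-5.5,0,0,0,1],[-5.5,0,0,0,1],[-5.5,0,0,0,1]]

```text
time: 12.42
tool_pos: [0.6032, -0.1174, 0.3848]
ee_rot: [3.141, -0.0, 1.7]
wrist_force: [0.3, 0.1, -0.3]
width: 0.0006
finger_force: 0.0
```

```bash
cat >> h.py <<'E'
yaw=.1273;ex=np.array([np.cos(yaw),np.sin(yaw)]);ey=np.array([-ex[1],ex[0]]);m=np.array([.598,.0731])
loc=lambda q:np.round([(q[:2]-m)@ex*1e3,(q[:2]-m)@ey*1e3],1)
E
python3 - <<'E'
from h import *
from bench import telemetry
s=np.load("pics/s4.npy",allow_pickle=True).item()
P=lambda x,y,z:ray(s,(200+(x+.5)/4-.5,130+(y+.5)/4-.5),z)
print("knob",loc(P(348,70,.073)),"car",loc(P(300,131,.05)),loc(P(409,122,.05)),"panel",loc(P(380,341,.074)))
print("tin",loc(ray(s,(348,139),.095)),"tcp",loc(telemetry.get_obs()["tool_pos"]),telemetry.get_obs()["tool_pos"])
E
```

```text
knob [  15.1 -133.7] car [ -11.4 -104.9] [ -12.9 -165.6] panel [-133.7 -133.8]
tin [  13.7 -264.1] tcp [ -19.  -189.6] [ 0.60321879 -0.11735402  0.38482107]
```

Emit:
apply_moves:
  moves:
    - [[0,0,1,0,1],[0,0,2,0,1],[0,0,2.6,0,1],[0,0,3,0,1],[0,0,3,0,1],[0,0,3,0,1]]

```text
time: 13.18
tool_pos: [0.6039, -0.1185, 0.2365]
ee_rot: [3.139, 0.001, 1.698]
wrist_force: [0.5, -0.4, 1.0]
width: 0.0003
finger_force: 0.0
```

Emit:
apply_moves:
  moves:
    - [[0.15,0,0,0,1],[0.28,0,0,0,1],[0.34,0,0,0,1],[0.38,0,0,0,1],[0.38,0,0,0,1]]

```text
time: 13.8
tool_pos: [0.6007, -0.0993, 0.2345]
ee_rot: [-3.141, -0.001, 1.698]
wrist_force: [0.2, 0.3, -0.3]
width: 0.0006
finger_force: 0.0
```

Emit:
apply_moves:
  moves:
    - [[0.03,0,0,0,1],[0.06,0,0,0,1],[0.06,0,0,0,1]]

```text
time: 14.18
tool_pos: [0.6004, -0.0965, 0.2344]
ee_rot: [-3.141, -0.0, 1.698]
wrist_force: [0.1, 0.7, 0.6]
width: 0.0007
finger_force: 0.0
```

Emit:
apply_moves:
  moves:
    - [[0.03,0,0,0,1],[0.06,0,0,0,1],[0.06,0,0,0,1]]

```text
time: 14.55
tool_pos: [0.6, -0.0936, 0.2346]
ee_rot: [-3.142, -0.0, 1.698]
wrist_force: [-0.1, -0.2, 0.5]
width: 0.0004
finger_force: 0.0
```

Emit:
apply_moves:
  moves:
    - [[0.02,0,0,0,1],[0.04,0,0,0,1],[0.04,0,0,0,1]]

```text
time: 14.92
tool_pos: [0.5998, -0.0916, 0.2346]
ee_rot: [-3.142, -0.0, 1.698]
wrist_force: [0.1, -0.1, 0.7]
width: 0.0006
finger_force: 0.0
```

Emit:
apply_moves:
  moves:
    - [[-0.3,0,0,0,1],[-0.5,0,0,0,1],[-0.5,0,-0.8,0,1],[-0.5,0,-1.8,0,1],[-0.5,0,-2.8,0,1],[-0.5,-1,-3,0,1],[-0.5,-2,-3,0,1],[-0.5,-3,-3,0,1],[-0.5,-4,-3,0,1],[-0.5,-4,-3,0,1]]

```text
time: 16.18
tool_pos: [0.4023, -0.1425, 0.385]
ee_rot: [3.141, 0.001, 1.695]
wrist_force: [0.1, 0.3, 0.1]
width: 0.0006
finger_force: 0.0
```

```bash
python3 - <<'E'
from bench import snapshot,telemetry
from h import *
s=snapshot("top");np.save("pics/s5.npy",s,allow_pickle=True)
a=cv2.resize(s["image"][130:230,200:330,::-1],(520,400),interpolation=cv2.INTER_CUBIC)
b=cv2.resize(snapshot("side")["image"][160:260,205:275,::-1],(280,400),interpolation=cv2.INTER_CUBIC)
cv2.imwrite("pics/p6.png",np.hstack([a,b]));print(loc(telemetry.get_obs()["tool_pos"]))
E
```

```text
[-219.2 -189.3]
```

View pics/p6.png

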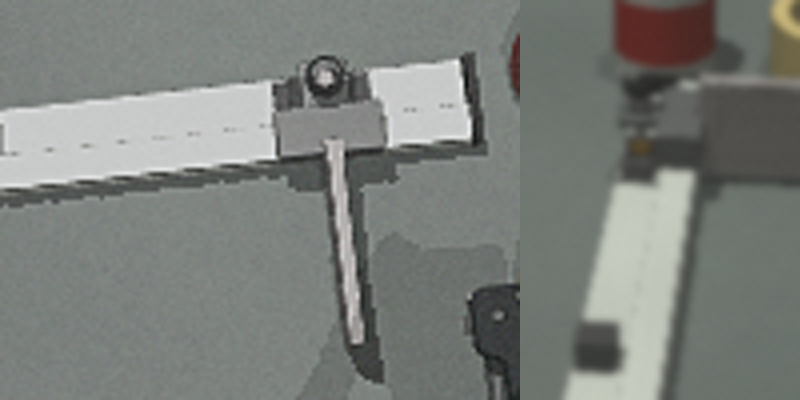

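The knob is at (324,75) and the carriage spans x 276–385, so the divider has dropped back between the humps. I'll check the numbers.

```bash
python3 - <<'E'
from h import *
s=np.load("pics/s5.npy",allow_pickle=True).item()
P=lambda x,y,z:ray(s,(200+(x+.5)/4-.5,130+(y+.5)/4-.5),z)
print("knob",loc(P(324,75,.073)),"car",loc(P(276,135,.05)),loc(P(385,126,.05)),"panel",loc(P(355,344,.074)))
g=cv2.cvtColor(s["image"],cv2.COLOR_RGB2GRAY)
s0=np.load("pics/s3.npy",allow_pickle=True).item()
E
```

```text
knob [  13.8 -120.4] car [-12.3 -91.4] [ -13.7 -152.1] panel [-133.8 -120.4]
```

The divider sits at about -121 mm, matching the notch (-121.2 mm). The fingers never pushed it past -126 mm, so it sprang there by itself, and the hand is clear. Handing in.

```bash
python3 -c "
from bench import ticket;print(ticket.close_job())"
```

```text
the job is handed in; nothing more can be done
None
```

The job is handed in with the divider measured at the notch (about -121 mm along the rail against -121.2 mm) and the hand clear; one push overshot onto the second hump, so I nudged it back from the far side and it sprang in; no verdict was returned.

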